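# Fit the notched blade into the gift-wrap trimmer

### The job

Put the gift-wrap trimmer's blade back: pick up the blade with the notch in its end, and lay it flat in the grey trimmer bed, between the two side rails, with its notch round the single upright pin. Lower it, do not drop it, and let go; leave the plain-ended blade where it lies.

Things in the scene. Friction and masses are not known exactly. Their poses are not given: they have to be found in the camera images.
- notched_blade_grip (a point): Point in the upright black grip on the middle of the blade to fit. The grip is 50 mm along the blade, 14 mm across it, and stands 32 mm up from the blade's upper face; the point is 26 mm above the blade's underside, 11 mm below the grip's top. z up, x along the blade to its notched end. Laid right, the pin stands in the notch at about x = +47 mm, y = 0.
- notched_blade: The blade to fit: flat steel, 130 x 64 x 5 mm, 0.11 to 0.22 kg. One end has an open notch 28 mm wide, 34 mm deep in mid-width (x = +31 to +65 mm) between two round-ended prongs 18 mm wide; the other end is the cutting edge. Origin: centre of its underside, 26 mm below the grip point; axes as there.
- plain_blade_grip (a point): Point in the grip of the blade to leave alone: same size, grip and cutting edge, but its other end is straight, without a notch. The point is 26 mm above its underside, over its middle; z up, x along the blade, away from the cutting edge.
- bed_pin (a point): Trimmer bed, fixed: grey plate 176 x 120 x 14 mm, a steel rail along each long side (5 mm high, 96 mm clear between), one upright steel pin, 8 mm thick, 14 mm high. Point: pin's axis at the plate's top face, 14 mm above the table. z up; x along the bed, from its middle (at x = -47 mm) to the pin end. The laid blade's notched end points to +x.

How it is judged:
At the end, for the whole second after the job is handed in: The notched blade is at rest, flat on the bed's face (2.5 mm, 2 degrees), lengthways within 15 degrees of the bed, notched end at the pin end, with the pin in its notch: the pin's axis is 33 to 62 mm from the grip point along the blade and within 12 mm of its middle line (x of bed_pin in the frame of notched_blade_grip between 0.033 and 0.062 m and y of bed_pin in the frame of notched_blade_grip between -0.012 and 0.012 m and z of notched_blade_grip in the frame of bed_pin between 0.022 and 0.0285 m and angle between the x axis of notched_blade_grip and the x axis of bed_pin, either way round below 0.26 rad and angle between notched_blade_grip's own z axis and vertical below 0.04 rad and linear speed of notched_blade below 0.02 m/s); the robot touches nothing.
It fails at once if the plain-ended blade is moved more than 30 mm (distance of plain_blade_grip from where it was at the start of the episode above 0.03 m).
It fails at once if the blade is dropped onto the bed (falls faster than 0.7 m/s just above it) (horizontal distance between notched_blade_grip and bed_pin below 0.08 m and z of notched_blade_grip in the frame of bed_pin below 0.07 m and linear speed of notched_blade above 0.7 m/s).
It also fails if it takes over 35 s, if anything falls off the work surface, if the arm or the gripper's body presses on something with over 40 N, if the wrist force passes 120 N, or if a joint passes its speed limit or range.

### The arm

A 6-joint arm with a two-finger parallel gripper is mounted at the origin on a cart in front of the work surface, level with it; the furniture and walls round the work are solid. World frame = base frame: x ahead of the robot, y to its left, z up, the work surface at z = 0. Lengths are in m, angles in rad, forces in N, time in s.
With the tool pointing down it reaches from about 0.25 to 0.8 m from the base axis. Payload 3.9 kg.
Tool frame: the origin (TCP) lies on the centre line of the jaws, within the pads' length; the fingertips stand 11 mm ahead of it and the grasp point (between the pads) lies 8 mm behind it; z points along the fingers, y is the line along which they close (so a half turn about z gives the same grasp; the last joint's range is limited). The gripper opens to 85 mm and grips with 20 to 120 N. Pads are 22 mm wide; open, the fingers measure 114 mm over their backs; the gripper's body (76 mm by 85 mm) begins 54 mm behind the grasp point. The pads swing forward as they close: fully open they stand 13 mm farther back than shut.
Start: joints at [1.198, 0.26, -0.138, 1.173, 0, 1.571], TCP at [0.191, 0.489, 0.242] pointing down, gripper open.
Joint ranges: [-2.78, 2.78], [-0.83, 1.72], [-1.28, 1.37], [-1.9, 2.12], [-1.57, 1.48], [-3.14, 3.14]. Speed limits (rad/s): [2.57, 2.57, 3.14, 3.14, 3.14, 3.14].

### API

Orientations are given as a rotation vector (axis times angle).
In Python, from station import env gives the robot as it stands.
- The arm moves only by the tool apply_moves, never from a script. Its argument "plan" is a list that holds one entry, the list of rows, each a list of 7 numbers: the shift along the tool's x, y, z in cm, then the turn, a rotation vector about the tool's x, y, z in rad, then the opening in per cent of the stroke, from 0 (shut) to 100 (fully open). A call has 1 to 8 rows; each row is the pose to reach, as a shift and turn from the pose commanded when the call began, along the tool's axes at that moment; what a row does not reach only later rows make up. A row lasts 1/12 s, in which the tool goes at most 41.7 mm and 7.16 degrees, less where a joint would pass 70% of its speed; a pose out of reach is approached as far as the arm can. A call with a gripper value outside its range is refused whole. The fingers move at their own pace and stop on an object; the grip force is fixed at half the most. Time passes only in rows, so rows that repeat a pose let the fingers close. It gives the time, the measured TCP pose, the force, the opening and the grip force at its end, in the units of the state.
- env.get_state(): the state, without advancing time (a new reading comes with each control period).
- env.get_image(name): name is "side" or "top"; returns a dict with "frame" (384x512x3 uint8, red, green, blue), "range_z" (384x512 float32, m along the optical axis (not along the pixel's ray), 0 where there is no reading), "vfov" (degrees; the focal length in pixels is half the picture's height over the tangent of half this angle, whatever the lens; pixels are square), "cx", "cy" (the principal point, pixels), "k1" (the pictures are not rectified: a ray, as slopes to the right and down, at radius r is drawn at 1 + k1 r^2 times it, then the intrinsics apply), "extrinsics" (4x4, takes a point from camera to world coordinates). Camera axes: x right, y up, looking along -z (the intrinsics and any distortion apply to the point x, -y, -z); pixel columns grow to the right and rows downward; lengths in m; the calibration is good to about 2 mm. A picture is of the moment at which its call begins.
- env.close_job(): hands the job in; it is judged then, once.
The state is a dict: "time_s": time; "joint_pos": joint angles; "qd": joint speeds; "joint_efforts": joint torques, N m; "position": TCP position; "ee_rot": TCP orientation; "contact_force": force on the tool from outside, world axes, zero at the start; "moment": the same for the moment, N m; "finger_gap": finger opening in m; "grasp_force": force on a finger pad.
Only numpy, scipy, OpenCV 4.12 (cv2) and the standard library are available. Lean on these libraries where they do the work, as an engineer would, in place of code of your own. Each camera call takes 0.05 s, during which the arm holds its last target. There are 200 camera calls.

## Working session

There is one attempt and no reset: what is moved stays moved. The work goes in short steps, Python scripts to look and compute and a tool call to move; the robot and the scene stay as the last step left them, time stands still between calls to the robot, and variables do not carry over. Pictures are saved under pics/ and viewed, at most 10 in all, crops included, and the job is handed in when it is done.

Besides the shell and the picture viewer there is one more tool, called after ">>>" as name(argument=value, ...), one argument or row to a line, values as JSON. apply_moves: Moves the arm, as the interface text tells. Its arguments: {"type":"object","properties":{"plan":{"type":"array","items":{"type":"array","items":{"type":"array","items":{"type":"number"}}}}},"required":["plan"]}

```bash
mkdir -p pics
cat > h.py <<'E'
import numpy as np, cv2
from station import env
def grab(n):
    d=env.get_image(n); d['f']=d['frame'].shape[0]/2/np.tan(np.radians(d['vfov'])/2); return d
def rays(d,uv):
    uv=np.asarray(uv,float).reshape(-1,1,2)
    K=np.array([[d['f'],0,d['cx']],[0,d['f'],d['cy']],[0,0,1]])
    p=cv2.undistortPoints(uv,K,np.array([d['k1'],0,0,0,0.])).reshape(-1,2)
    E=np.array(d['extrinsics'])
    r=np.c_[p[:,0],-p[:,1],-np.ones(len(p))]
    return E[:3,3],r@E[:3,:3].T
def onplane(d,uv,z):
    o,r=rays(d,uv); return o+r*((z-o[2])/r[:,2])[:,None]
def depthpts(d,uv):
    o,r=rays(d,uv); uv=np.asarray(uv).reshape(-1,2).astype(int)
    return o+r*d['range_z'][uv[:,1],uv[:,0]][:,None]
E
python3 - <<'E'
from h import *
for n in('top','side'):
    d=grab(n); cv2.imwrite(f'pics/{n}0.png',d['frame'][:,:,::-1])
    print(n,d['vfov'],d['cx'],d['cy'],d['k1'],np.round(d['extrinsics'],3).tolist())
s=env.get_state();print({k:np.round(v,3).tolist() for k,v in s.items()})
E
```

```text
top 44.55453934094716 251.7026292903905 187.05783826225414 0.006490844302955136 [[0.019, 0.986, -0.163, 0.341], [-1.0, 0.016, -0.015, -0.043], [-0.012, 0.164, 0.986, 1.412], [0.0, 0.0, 0.0, 1.0]]
side 49.87545263975153 250.6293327462295 189.07939030462322 -0.0785120394306229 [[0.939, 0.168, -0.299, 0.282], [-0.342, 0.518, -0.784, -0.788], [0.023, 0.839, 0.544, 0.585], [0.0, 0.0, 0.0, 1.0]]
{'time_s': 0.1, 'joint_pos': [1.198, 0.261, -0.139, 1.173, 0.0, 1.571], 'qd': [-0.001, -0.002, 0.003, -0.003, 0.001, -0.001], 'joint_efforts': [-0.0, -40.651, 25.453, 0.01, -0.0, 0.0], 'position': [0.191, 0.488, 0.242], 'ee_rot': [-0.582, -3.087, 0.003], 'contact_force': [0.561, 0.515, -0.366], 'moment': [-0.058, 0.053, 0.036], 'grasp_force': 0.0, 'finger_gap': 0.085}
```

View pics/top0.png

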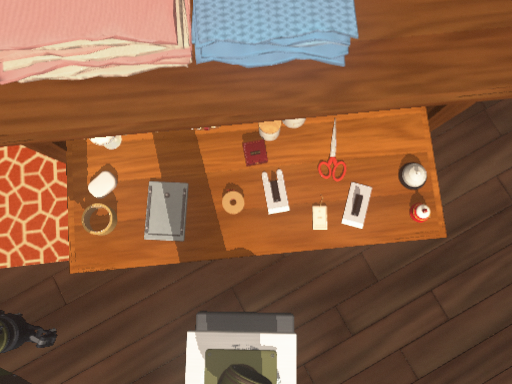

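View pics/side0.png

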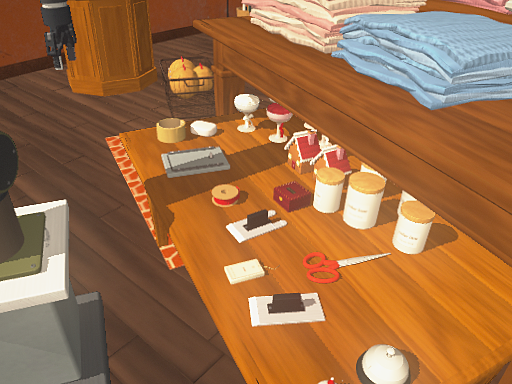

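Run:
```python
from h import *
t=cv2.imread('pics/top0.png'); s=cv2.imread('pics/side0.png')
r=lambda im,x,y,w,h,k:cv2.resize(im[y:y+h,x:x+w],None,fx=k,fy=k,interpolation=cv2.INTER_CUBIC)
A=np.hstack([r(t,135,165,65,90,4),r(t,245,155,130,90,4)][:2]);A=A[:, :800]
B=np.hstack([r(s,155,140,80,45,5),r(s,220,195,80,45,5)])
c=np.zeros((600,800,3),np.uint8); c[:A.shape[0],:A.shape[1]]=A; c[365:365+225,:800]=B
cv2.imwrite('pics/crop1.png',c)
d=grab('top')
for n,uv in dict(bedc=(166,210),tl=(152,183),tr=(187,183),bl=(146,239),br=(184,241),g1=(276,190),g2=(356,205),b1=(282,208),b2=(350,221),shelf=(250,90)).items(): print(n,depthpts(d,uv).round(3))
```

```text
bedc [[0.499 0.235 0.011]]
tl [[0.58  0.281 0.013]]
tr [[ 0.585  0.177 -0.002]]
bl [[0.411 0.29  0.014]]
br [[ 0.408  0.179 -0.004]]
g1 [[ 0.561 -0.095  0.038]]
g2 [[ 0.52 -0.33  0.04]]
b1 [[ 0.513 -0.115 -0.002]]
b2 [[ 0.476 -0.318  0.006]]
shelf [[ 0.766 -0.018  0.311]]
```

View pics/crop1.png

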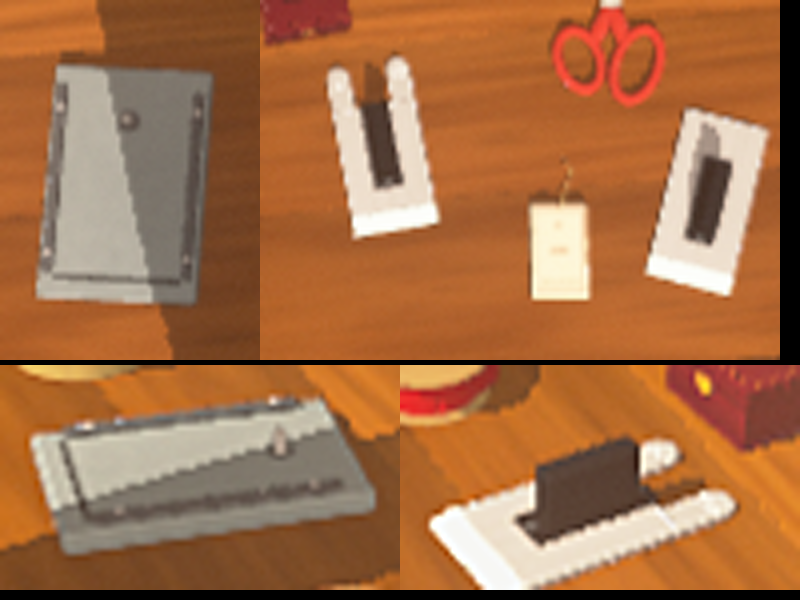

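```bash
cat > m.py <<'E'
from h import *
def comp(m,near):
    n,l,st,c=cv2.connectedComponentsWithStats(m.astype(np.uint8))
    i=1+np.argmin(np.hypot(*(c[1:]-near).T)+1e3*(st[1:,4]<15)); return l==i
def px(m): return np.argwhere(m)[:,::-1].astype(float)
def rect(P):
    (c,wh,a)=cv2.minAreaRect((P[:,:2]*1000).astype(np.float32)); b=cv2.boxPoints((c,wh,a))
    e=b[1]-b[0]; f=b[2]-b[1]; e=e if np.linalg.norm(e)>np.linalg.norm(f) else f
    if e[0]<0:e=-e
    return np.round(c,1),np.round(wh,1),round(float(np.degrees(np.arctan2(e[1],e[0]))),1)
if __name__=='__main__':
    for n,nb,nd in (('top',(276,200),(275,190)),('side',(258,228),(258,219))):
        d=grab(n); hsv=cv2.cvtColor(d['frame'],cv2.COLOR_RGB2HSV).astype(int); S,V=hsv[...,1],hsv[...,2]
        w=comp((S<70)&(V>150),nb); k=comp((V<75),nd)
        print(n,'blade',w.sum(),rect(onplane(d,px(w),.005)),'dark px',k.sum())
        P=depthpts(d,px(k)); t=P[P[:,2]>.028]; print(' grip z pct',np.percentile(P[:,2],[5,50,95]).round(4),'top pts',len(t),rect(t))
        print(' grip plane.037',rect(onplane(d,px(k),.037)), 'blade z',np.median(depthpts(d,px(w))[:,2]).round(4))
        if n=='top':
            for nm,q in dict(shelfedge=[(220,y) for y in range(118,142,3)]).items(): print(nm,depthpts(d,q).round(3).tolist())
            Bd=comp((S<60)&(V>60)&(V<235)&(np.indices(V.shape)[1]<200)&(np.indices(V.shape)[1]>135),(166,210))
            print('bed',Bd.sum(),rect(onplane(d,px(Bd),.014)),'z',np.median(depthpts(d,px(Bd))[:,2]))
            print('pin',onplane(d,(167,194.5),.028),depthpts(d,(167,194)))
            print('pinbase rail ends tl,tr,bl,br',onplane(d,[(150.3,190),(184.5,190),(146.7,230),(181.5,231)],.019).round(3).tolist())
        else: print('pin tip',onplane(d,(211,153.5),.028))
    # triangulate: pin tip
    def tri(a,ua,b,ub):
        o1,r1=rays(a,ua);o2,r2=rays(b,ub);r1=r1[0];r2=r2[0]
        s=np.linalg.lstsq(np.c_[r1,-r2],o2-o1,rcond=None)[0]; p,q=o1+s[0]*r1,o2+s[1]*r2
        return ((p+q)/2).round(4),np.linalg.norm(p-q).round(4)
    a,b=grab('top'),grab('side')
    print('tri pin',tri(a,(167,194),b,(210.8,153)))
E
python3 m.py
```

```text
top blade 620 (array([562.6, -91.9]), array([130.2,  63.4]), 11.9) dark px 48
 grip z pct [0.0065 0.0244 0.0382] top pts 22 (array([ 525.6, -333.1]), array([ 4.4, 46.6]), -14.6)
 grip plane.037 (array([ 526.1, -330.5]), array([ 9.9, 50.2]), -14.7) blade z 0.0049
shelfedge [[0.694, 0.054, 0.309], [0.686, 0.054, 0.309], [0.68, 0.054, 0.305], [0.762, 0.08, 0.004], [0.754, 0.081, -0.001], [0.744, 0.08, -0.001], [0.733, 0.079, 0.005], [0.725, 0.08, -0.002]]
bed 2261 (array([497.3, 234.5]), array([118.5, 174.7]), -1.8) z 0.014563928314840657
pin [[0.54363389 0.2307315  0.028     ]] [[0.54500307 0.23061387 0.02896303]]
pinbase rail ends tl,tr,bl,br [[0.558, 0.284, 0.019], [0.56, 0.18, 0.019], [0.437, 0.288, 0.019], [0.436, 0.184, 0.019]]
side blade 602 (array([561.6, -95.7]), array([130.3,  68. ]), 11.8) dark px 25
 grip z pct [-0.1911 -0.1861 -0.1814] top pts 0 (array([0., 0.]), array([0., 0.]), 0.0)
 grip plane.037 (array([592. , 875.6]), array([13.1, 77.2]), -17.2) blade z 0.0038
pin tip [[0.5441075  0.22543914 0.028     ]]
tri pin (array([0.5452, 0.2311, 0.0266]), np.float64(0.0003))
```

```bash
cat > g.py <<'E'
from m import *
from scipy.spatial.transform import Rotation as R
def dark(n,box,v):
    d=grab(n); V=d['frame'].max(2); m=np.zeros(V.shape,bool); x0,y0,x1,y1=box
    m[y0:y1,x0:x1]=V[y0:y1,x0:x1]<v; return d,m
def move(target,yaw_deg):
    s=env.get_state(); T=R.from_rotvec(s['ee_rot'])
    dp=T.inv().apply(np.array(target)-s['position'])*100
    x=np.radians(yaw_deg); best=None
    for k in (0,np.pi):
        c,sn=np.cos(x+k),np.sin(x+k); G=R.from_matrix(np.array([[c,sn,0],[sn,-c,0],[0,0,-1]]))
        rv=(T.inv()*G).as_rotvec(); best=rv if best is None or np.linalg.norm(rv)<np.linalg.norm(best) else best
    print('shift cm',dp.round(2),'turn',best.round(3))
E
python3 - <<'E'
from g import *
for n,box in (('top',(262,168,292,206)),('side',(235,202,285,236))):
    d,m=dark(n,box,80); P=depthpts(d,px(m)); print(n,m.sum(),np.percentile(P[:,2],[5,50,95]).round(4)); t=P[(P[:,2]>.03)&(P[:,2]<.05)]; print(rect(t),np.median(t,0).round(4)); 
    print(rect(onplane(d,px(m),.037)))
move((.5626,-.092,.15),11.9)
E
```

```text
top 68 [0.006 0.035 0.04 ]
(array([562.5, -91.5]), array([49.4, 13.8]), 11.2) [ 0.5638 -0.0902  0.0361]
(array([562.3, -91.2]), array([52.3, 16.1]), 10.0)
side 29 [0.0054 0.0078 0.0368]
(array([564.5, -92.1]), array([ 9.6, 45.9]), -0.9) [ 0.5704 -0.0947  0.0357]
(array([ 553.9, -116.1]), array([72.3, 44.8]), 9.4)
shift cm [-55.75 -40.57   9.23] turn [-0.    -0.    -0.581]
```

>>> apply_moves(
  plan=[
    [[-27.8, -20.3, 2, 0, 0, -0.29, 100], [-27.8, -20.3, 2, 0, 0, -0.29, 100], [-27.8, -20.3, 2, 0, 0, -0.29, 100], [-27.8, -20.3, 2, 0, 0, -0.29, 100], [-55.7, -40.6, 5, 0, 0, -0.58, 100], [-55.7, -40.6, 5, 0, 0, -0.58, 100], [-55.7, -40.6, 5, 0, 0, -0.58, 100], [-55.7, -40.6, 5, 0, 0, -0.58, 100]],
  ],
)

```text
time_s: 1.12
position: [0.3617, 0.2222, 0.2214]
ee_rot: [-0.33, 3.123, 0.001]
contact_force: [0.6, 0.2, 0.8]
finger_gap: 0.0851
grasp_force: 0.0
```

```bash
python3 -c "
from g import *
print(env.get_state()['joint_pos']);move((.5625,-.0915,.15),11.8)"
```

```text
[ 5.50844309e-01  9.90517279e-02 -3.98646472e-01  1.07198074e+00
  9.79478291e-06  3.39997096e-01]
shift cm [-13.06 -34.88   7.14] turn [0.    0.001 0.005]
```

>>> apply_moves(
  plan=[
    [[-13, -34.9, 7, 0, 0, 0, 100], [-13, -34.9, 7, 0, 0, 0, 100], [-13, -34.9, 7, 0, 0, 0, 100], [-13, -34.9, 7, 0, 0, 0, 100], [-13, -34.9, 7, 0, 0, 0, 100], [-13, -34.9, 7, 0, 0, 0, 100], [-13, -34.9, 7, 0, 0, 0, 100], [-13, -34.9, 7, 0, 0, 0, 100]],
  ],
)

```text
time_s: 1.78
position: [0.537, -0.0553, 0.1594]
ee_rot: [-0.324, 3.124, 0.0]
contact_force: [0.2, 0.1, 0.3]
finger_gap: 0.0852
grasp_force: 0.0
```

```bash
python3 -c "
from g import *
move((.5625,-.0915,.10),11.8)"
```

```text
shift cm [-1.75 -4.07  5.94] turn [0.    0.001 0.001]
```

>>> apply_moves(
  plan=[
    [[-1.7, -4, 5, 0, 0, 0, 100], [-1.7, -4, 5, 0, 0, 0, 100], [-1.7, -4, 5, 0, 0, 0, 100], [-1.7, -4, 5, 0, 0, 0, 100], [-1.7, -4, 5, 0, 0, 0, 100]],
  ],
)

```text
time_s: 2.2
position: [0.5606, -0.0883, 0.1101]
ee_rot: [0.325, -3.124, -0.001]
contact_force: [-0.3, -0.5, -0.5]
finger_gap: 0.0852
grasp_force: 0.0
```

```bash
python3 -c "
from g import *
move((.5625,-.0915,.022),11.8)
d=grab('side');f=d['frame'][140:260,190:350,::-1];cv2.imwrite('pics/s1.png',cv2.resize(f,None,fx=4,fy=4,interpolation=2))"
```

```text
shift cm [-0.12 -0.36  8.81] turn [ 0.001 -0.     0.002]
```

View pics/s1.png

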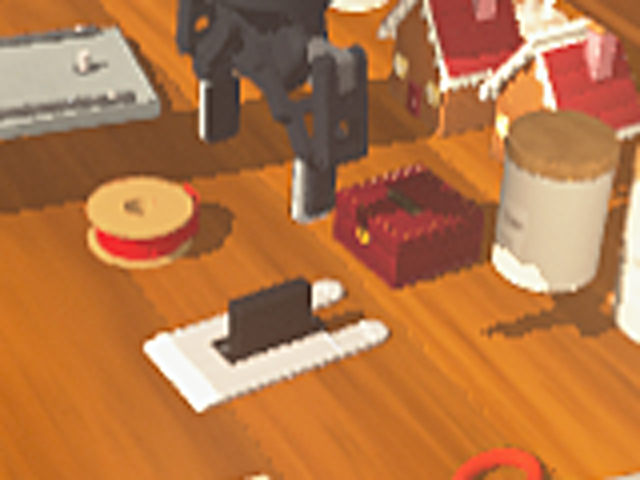

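>>> apply_moves(
  plan=[
    [[-0.1, -0.35, 3, 0, 0, 0, 100], [-0.1, -0.35, 5.5, 0, 0, 0, 100], [-0.1, -0.35, 7.5, 0, 0, 0, 100], [-0.1, -0.35, 8.7, 0, 0, 0, 100], [-0.1, -0.35, 8.7, 0, 0, 0, 100], [-0.1, -0.35, 8.7, 0, 0, 0, 100]],
  ],
)

```text
time_s: 2.75
position: [0.5626, -0.0911, 0.0236]
ee_rot: [-0.327, 3.124, 0.0]
contact_force: [0.2, 0.9, -0.0]
finger_gap: 0.0856
grasp_force: 0.0
```

```bash
python3 -c "
from g import *
move((.5625,-.0915,.022),11.8)
d=grab('side');f=d['frame'][160:260,190:330,::-1];cv2.imwrite('pics/s2.png',cv2.resize(f,None,fx=5,fy=5,interpolation=2))"
```

```text
shift cm [ 0.02 -0.04  0.16] turn [-0.     0.     0.003]
```

View pics/s2.png

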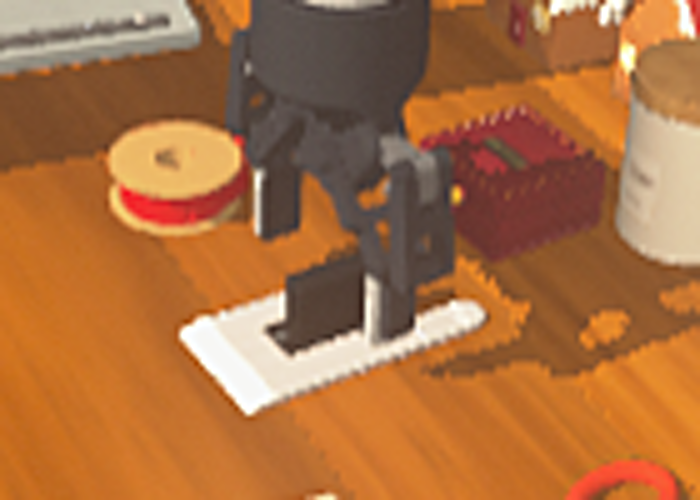

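>>> apply_moves(
  plan=[
    [[0, 0, 0.1, 0, 0, 0, 40], [0, 0, 0.1, 0, 0, 0, 0], [0, 0, 0.1, 0, 0, 0, 0], [0, 0, 0.1, 0, 0, 0, 0], [0, 0, 0.1, 0, 0, 0, 0], [0, 0, 0.1, 0, 0, 0, 0], [0, 0, 0.1, 0, 0, 0, 0], [0, 0, 0.1, 0, 0, 0, 0]],
  ],
)

```text
time_s: 3.47
position: [0.5631, -0.0923, 0.022]
ee_rot: [-0.325, 3.124, -0.001]
contact_force: [0.3, -1.1, 3.3]
finger_gap: 0.0129
grasp_force: 59.3
```

>>> apply_moves(
  plan=[
    [[0, 0, -2, 0, 0, 0, 0], [0, 0, -5, 0, 0, 0, 0], [0, 0, -8, 0, 0, 0, 0], [0, 0, -10, 0, 0, 0, 0], [0, 0, -10, 0, 0, 0, 0], [0, 0, -10, 0, 0, 0, 0]],
  ],
)

```text
time_s: 3.97
position: [0.5633, -0.0922, 0.1222]
ee_rot: [-0.325, 3.123, -0.001]
contact_force: [0.0, -0.1, -2.3]
finger_gap: 0.0131
grasp_force: 58.6
```

```bash
python3 -c "
from g import *
move((.4975,.2335,.12),-1.8)"
```

```text
shift cm [-0.26 33.23  0.2 ] turn [-0.     0.002  0.239]
```

>>> apply_moves(
  plan=[
    [[0, 2, 0, 0, 0, 0.02, 0], [-0.1, 5.5, 0, 0, 0, 0.05, 0], [-0.1, 9, 0, 0, 0, 0.08, 0], [-0.1, 12.5, 0, 0, 0, 0.11, 0], [-0.2, 16, 0, 0, 0, 0.14, 0], [-0.2, 19.5, 0, 0, 0, 0.17, 0], [-0.2, 22, 0, 0, 0, 0.2, 0], [-0.2, 23, 0, 0, 0, 0.22, 0]],
  ],
)

```text
time_s: 4.63
position: [0.5145, 0.1362, 0.1192]
ee_rot: [-0.016, -3.137, -0.001]
contact_force: [0.5, -0.5, -1.8]
finger_gap: 0.013
grasp_force: 58.8
```

```bash
python3 -c "
from g import *
move((.4975,.2335,.12),-1.8)"
```

```text
shift cm [ 1.81  9.71 -0.07] turn [ 0.    -0.005  0.021]
```

>>> apply_moves(
  plan=[
    [[0.5, 2.5, 0, 0, 0, 0.02, 0], [1, 5.5, 0, 0, 0, 0.02, 0], [1.5, 8.2, 0, 0, 0, 0.02, 0], [1.8, 9.5, 0, 0, 0, 0.02, 0], [1.8, 9.7, 0, 0, 0, 0.02, 0], [1.8, 9.7, 0, 0, 0, 0.02, 0], [1.8, 9.7, 0, 0, 0, 0.02, 0]],
  ],
)

```text
time_s: 5.22
position: [0.4999, 0.2295, 0.1205]
ee_rot: [-0.052, -3.139, 0.003]
contact_force: [0.5, 0.8, -1.2]
finger_gap: 0.0131
grasp_force: 58.9
```

```bash
python3 -c "
from g import *
move((.4975,.2335,.04),-1.8)
c=[]
for n,(x,y,w,h) in (('top',(135,165,80,90)),('side',(130,80,120,110))):
  f=grab(n)['frame'][y:y+h,x:x+w,::-1];c.append(cv2.resize(f,(400,500 if n=='top' else 367),interpolation=2))
c[0]=c[0][:450];c[1]=np.pad(c[1],((0,83),(0,0),(0,0)));cv2.imwrite('pics/b1.png',np.hstack(c))"
```

```text
shift cm [0.24 0.41 8.05] turn [-0.002 -0.002 -0.002]
```

View pics/b1.png

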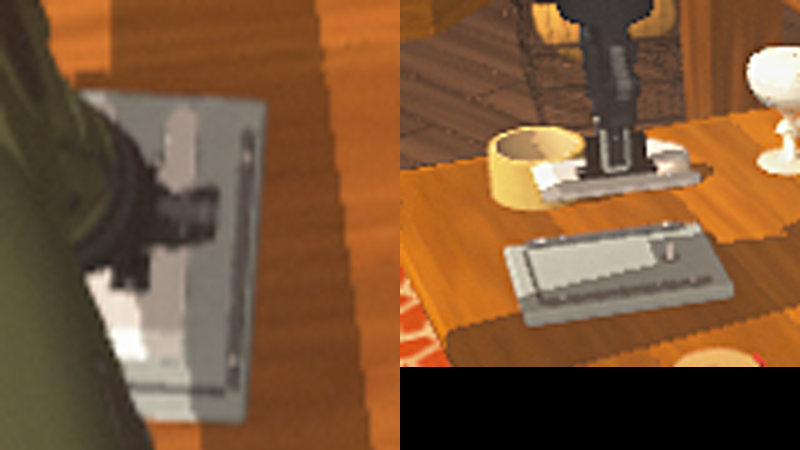

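>>> apply_moves(
  plan=[
    [[0.2, 0.4, 1.5, 0, 0, 0, 0], [0.2, 0.4, 3.5, 0, 0, 0, 0], [0.2, 0.4, 5.3, 0, 0, 0, 0], [0.2, 0.4, 6, 0, 0, 0, 0], [0.2, 0.4, 6, 0, 0, 0, 0], [0.2, 0.4, 6, 0, 0, 0, 0]],
  ],
)

```text
time_s: 5.82
position: [0.4988, 0.2339, 0.0617]
ee_rot: [-0.053, -3.141, 0.001]
contact_force: [-0.0, 0.1, -1.1]
finger_gap: 0.0136
grasp_force: 59.0
```

```bash
python3 -c "
from g import *
move((.4975,.2335,.036),-1.8)
f=grab('side')['frame'][120:190,150:250,::-1];cv2.imwrite('pics/b2.png',cv2.resize(f,None,fx=7,fy=7,interpolation=2))"
```

```text
shift cm [ 0.12 -0.05  2.57] turn [-0.    -0.001 -0.002]
```

View pics/b2.png

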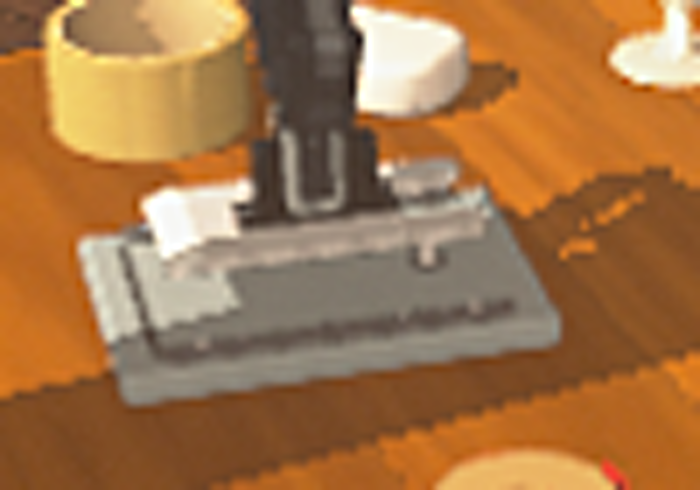

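>>> apply_moves(
  plan=[
    [[0.1, 0, 0.7, 0, 0, 0, 0], [0.1, 0, 1.3, 0, 0, 0, 0], [0.1, 0, 1.9, 0, 0, 0, 0], [0.1, 0, 2.3, 0, 0, 0, 0], [0.1, 0, 2.5, 0, 0, 0, 0], [0.1, 0, 2.5, 0, 0, 0, 0], [0.1, 0, 2.5, 0, 0, 0, 0]],
  ],
)

```text
time_s: 6.45
position: [0.4977, 0.2348, 0.0364]
ee_rot: [-0.051, -3.141, 0.0]
contact_force: [0.1, -0.8, -1.6]
finger_gap: 0.0131
grasp_force: 59.0
```

```bash
python3 -c "
from g import *
move((.4975,.2335,.036),-1.8)
f=grab('side')['frame'][120:190,150:250,::-1];cv2.imwrite('pics/b3.png',cv2.resize(f,None,fx=7,fy=7,interpolation=2))"
```

```text
shift cm [ 0.01 -0.13  0.04] turn [-0.    -0.    -0.001]
```

View pics/b3.png

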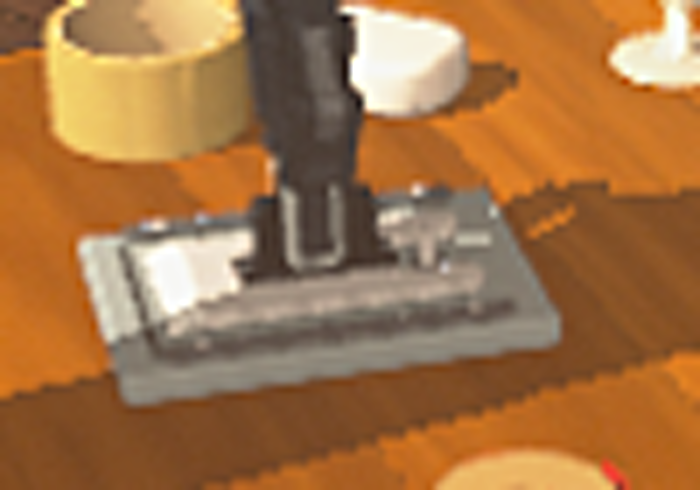

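>>> apply_moves(
  plan=[
    [[0, 0, 0.1, 0, 0, 0, 0], [0, 0, 0.15, 0, 0, 0, 0], [0, 0, 0.15, 0, 0, 0, 0]],
  ],
)

```text
time_s: 6.75
position: [0.4979, 0.2349, 0.036]
ee_rot: [0.051, 3.14, 0.001]
contact_force: [-0.9, -0.3, 5.0]
finger_gap: 0.0128
grasp_force: 60.0
```

Contact (5 N upward). Release, then rise.

>>> apply_moves(
  plan=[
    [[0, 0, 0, 0, 0, 0, 25], [0, 0, 0, 0, 0, 0, 50], [0, 0, 0, 0, 0, 0, 60], [0, 0, 0, 0, 0, 0, 60], [0, 0, 0, 0, 0, 0, 60], [0, 0, -1, 0, 0, 0, 60], [0, 0, -3, 0, 0, 0, 60], [0, 0, -5, 0, 0, 0, 60]],
  ],
)

```text
time_s: 7.42
position: [0.4969, 0.2343, 0.0854]
ee_rot: [-0.051, -3.139, 0.002]
contact_force: [0.4, 0.2, 0.4]
finger_gap: 0.0516
grasp_force: 0.0
```

>>> apply_moves(
  plan=[
    [[0, 0, -3, 0, 0, 0, 60], [0, 0, -6, 0, 0, 0, 60], [0, 0, -9, 0, 0, 0, 60], [4, 0, -9, 0, 0, 0, 60], [8, 0, -9, 0, 0, 0, 60], [12, 0, -9, 0, 0, 0, 60], [12, 0, -9, 0, 0, 0, 60], [12, 0, -9, 0, 0, 0, 60]],
  ],
)

```text
time_s: 8.08
position: [0.3753, 0.2381, 0.1757]
ee_rot: [-0.048, -3.141, 0.001]
contact_force: [0.9, 0.2, 0.0]
finger_gap: 0.0514
grasp_force: 0.0
```

```bash
python3 -c "
from g import *
d=grab('side');k=d['frame'][120:190,150:250,::-1];cv2.imwrite('pics/b4.png',cv2.resize(k,None,fx=7,fy=7,interpolation=2))
_,m=dark('side',(175,140,215,165),70)
P=depthpts(d,px(m));t=P[(P[:,2]>.035)&(P[:,2]<.06)];print('grip',t.mean(0),P[:,2].max())
hsv=cv2.cvtColor(d['frame'],cv2.COLOR_RGB2HSV).astype(int)
s=env.get_state();print(s['position'],s['finger_gap'],s['contact_force'])"
```

```text
grip [0.50308289 0.23228796 0.05075061] 0.05148972424150844
[0.37862048 0.23914294 0.17598192] 0.051099047419657415 [ 0.63721475 -0.47135908  0.90753131]
```

View pics/b4.png

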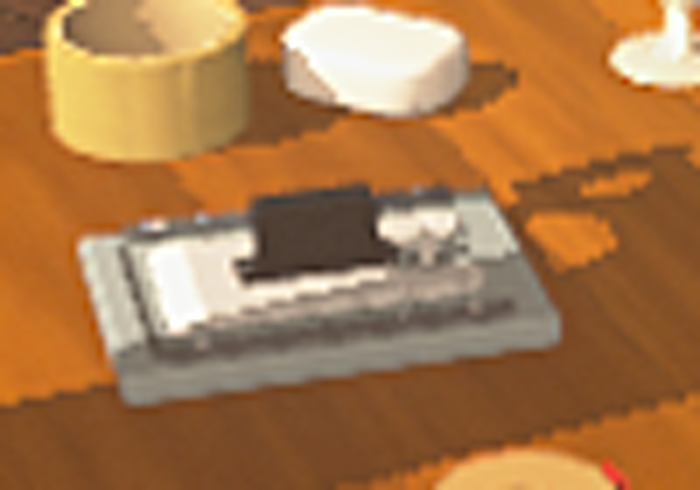

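The picture shows the blade lying flat on the bed between the rails. The pin stands in the notch at about (430,245), and the grip top is at z = 0.051, as expected.

```bash
python3 -c "
from station import env
print(env.close_job())"
```

```text
the job is handed in; nothing more can be done
None
```

The notched blade lies flat in the trimmer bed with its notch round the pin, released and the arm clear; the plain-ended blade was not touched, and I handed the job in at about 8 s (no verdict was returned).

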